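Turn the instruction leaf at the packing bench

ROBOT

A 6-joint arm with a two-finger parallel gripper is mounted at the origin on the work surface. World frame = base frame: x ahead of the robot, y to its left, z up, the work surface at z = 0. Lengths are in mm, angles in degrees, forces in N, time in s.
With the tool pointing down it reaches from about 300 to 850 mm from the base axis. Payload 4.2 kg.
Tool frame: the origin (TCP) lies at the very end of the fingers, on their centre line; the grasp point (between the pads) lies 19 mm behind it; x points along the fingers, y is the direction in which the jaws open and shut, and the axes are right-handed (so a half turn about x gives the same grasp; the last joint's range is limited). The gripper opens to 91 mm and grips with 3 to 60 N. Pads are 32 mm wide; open, the fingers measure 118 mm over their backs; the gripper's body (76 mm by 178 mm) begins 60 mm behind the grasp point.
Start: joints at [66.692, 18.312, 89.639, -0, 72.044, -1.146], TCP at [216.909, 532.535, 213.976] pointing down, gripper open.
Joint ranges: [-177.97, 177.97], [-48.28, 115.42], [12.27, 149.76], [-77.06, 257.06], [2.81, 150.46], [-146.56, 146.56]. Speed limits (degrees/s): [147.25, 147.25, 180, 180, 180, 180].

INTERFACE

Orientations are given as [roll, pitch, yaw] about the fixed x, y, z axes, in that order (R = Rz(yaw) Ry(pitch) Rx(roll)).
In Python, from workcell import sensors, grab_frame, job_done, finder gives the robot as it stands.
- The arm moves only by the tool play_rows, never from a script. Its argument "motion" is a list of rows, each a list of 5 numbers: the shift along the world's x, y, z in m, then the turn about the world's z in rad, then the opening, from 0 (shut) to 1 (fully open). In form: [[tx, ty, tz, roll, fingers], ...]. A call has exactly 8 rows; each row is the pose to reach, as a shift and turn from the pose commanded when the call began; what a row does not reach only later rows make up. A row lasts 1/12 s, in which the tool goes at most 41.7 mm and 7.16 degrees, less where a joint would pass 70% of its speed; a pose out of reach is approached as far as the arm can. A call with a gripper value outside its range is refused whole. The fingers move at their own pace and stop on an object; "squeeze" is the grip in N (left out, the last holds). Time passes only in rows, so rows that repeat a pose let the fingers close, or fill a call up. It gives the time, the measured TCP pose, the force and the opening at its end, in the units of the state.
- sensors.state(): the state, without advancing time (a new reading comes with each control period).
- grab_frame(name): name is "scene" or "top"; returns a dict with "img" (420x560x3 uint8, blue, green, red), "fx", "fy", "cx", "cy" (pixels), "k1" (the pictures are not rectified: a ray, as slopes to the right and down, at radius r is drawn at 1 + k1 r^2 times it, then the intrinsics apply), "rvec" (rotation vector, rad) and "tvec" (3), from world to camera coordinates, as OpenCV has them. Camera axes: x right, y down, z forward; pixel columns grow to the right and rows downward; lengths in mm; the calibration is good to about 2 mm. A picture is of the moment at which its call begins. There is no depth.
- job_done(): hands the job in, once; it reports no verdict.
Trained networks look in a picture, given as the dict that the camera call returned (one of the last four; its "shot" number tells which), for a name from the list of things; names that differ only in an ending like _2 or _b are one class to them, and where a whole thing is asked for, a point or a joint stands for the part that bears it (a point fixed in the world has none). Each returns a list of dicts, best first, with "conf" (0 to 1); they miss things now and then, are a little off and sometimes report something else, mostly with a low value. They report only what shows in the picture. A call takes as long as a camera call. They do not tell look-alikes from the thing itself.
- finder.spot_in(picture, label): "point" ([column, row] in pixels, amid what is visible of it).
- finder.spot_point(picture, label): "point" ([column, row] in pixels: a listed point, or the origin of a listed thing).
The state is a dict: "time_s": time; "qpos": joint angles; "qvel": joint speeds; "effort": joint torques, N m; "ee_pos": TCP position; "ee_rot": TCP orientation; "force": force on the tool from outside, world axes, zero at the start; "torque": the same for the moment, N m; "gripper_width": finger opening in mm.
Only numpy, scipy, OpenCV 4.12 (cv2) and the standard library are available. Lean on these libraries where they do the work, as an engineer would, in place of code of your own. Each camera call takes 0.05 s, during which the arm holds its last target.

TASK

Set the two instruction stands for the next product: push the wide leaf right over its spine until it lies flat on the far side of its stand, and press the narrow leaf down flat on the near side of its own stand (the side towards the robot), where it already leans. Use only the fingertips or the outside of the fingers: do not take a leaf between the fingers, and never turn the narrow leaf over. Leave everything else on the bench where it is.

Things in the scene. Friction and masses are not known exactly. Their poses are not given: they have to be found in the camera images.
- wide_stand: sizes in mm: the wide instruction stand, fixed to the bench: a flat grey base 210 (along its x) x 150 (along its y) x 18 high with a spine across its middle along y. Origin at the centre of the underside; z up, x points from the near page field (on the robot's side) to the far page field. The stand may be turned by up to 17 degrees; the two stands take any two of three places, left, middle and right
- wide_spine (a point): middle of the wide stand's spine, on the hinge axis, 23 above the bench; axes as the stand's. Besides the leaf, only two hinge blocks at the ends of the spine, 32 high, stand above the base (sizes in mm)
- wide_edge (a point): middle of the free edge of the wide leaf, a rigid aluminium plate 130 wide along the spine, 5 thick, its free edge 90 from the hinge axis, about 90 g. The point lies in mid-thickness; its x points from the free edge to the spine, y along the spine (the stand's y), z is normal to the leaf, up when it lies on the near side (sizes in mm)
- wide_leaf (a joint): angle of the wide leaf in rad: 0 = flat on the near page field, pi/2 = upright, pi (3.14) = turned over, flat on the far page field; stops at 0 and pi, where the plate's mid-plane is 23 above the bench. Starts part-raised on the near side, 0.35 to 0.9. The hinge is stiff (about 0.13 N m) so the leaf stays at any angle where it is left and must be pushed all the way; 2 to 5 N at its free edge moves it
- narrow_stand: sizes in mm: the narrow instruction stand, fixed to the bench: a flat grey base 210 (along its x) x 90 (along its y) x 18 high with a spine across its middle along y. Origin at the centre of the underside; z up, x points from the near page field (on the robot's side) to the far page field. The stand may be turned by up to 17 degrees; the two stands take any two of three places, left, middle and right
- narrow_spine (a point): middle of the narrow stand's spine, on the hinge axis, 23 above the bench; axes as the stand's. Besides the leaf, only two hinge blocks at the ends of the spine, 32 high, stand above the base (sizes in mm)
- narrow_edge (a point): middle of the free edge of the narrow leaf, a rigid aluminium plate 70 wide along the spine, 5 thick, its free edge 90 from the hinge axis, about 50 g. The point lies in mid-thickness; its x points from the free edge to the spine, y along the spine (the stand's y), z is normal to the leaf, up when it lies on the near side (sizes in mm)
- narrow_leaf (a joint): angle of the narrow leaf in rad: 0 = flat on the near page field, pi/2 = upright, pi (3.14) = turned over, flat on the far page field; stops at 0 and pi, where the plate's mid-plane is 23 above the bench. Starts part-raised on the near side, 0.35 to 0.75. The hinge is stiff (about 0.13 N m) so the leaf stays at any angle where it is left and must be pushed all the way; 2 to 5 N at its free edge moves it
- handheld: handheld terminal, white with a yellow underside, 150 x 36 x 24 high, lying in the third place, between or beside the two stands; bystander; origin at the centre of its underside (sizes in mm)
- mouse: black computer mouse, 100 x 58 x 32; bystander; origin at the centre of its underside (sizes in mm)
- sensor: small blue sensor box, 50 x 30 x 34 with a black plug; bystander; origin at the centre of its underside (sizes in mm)
- label_roll: roll of blank labels standing on its flat side, 90 across, 50 high; bystander; origin at the centre of its underside (sizes in mm)
- parts_tray: empty black tray, 120 x 90 x 30; bystander; origin at the centre of its underside (sizes in mm)
- mug: white mug, 76 across, 90 high, with a handle; bystander; origin at the centre of its underside (sizes in mm)
Not all that is in view belongs to the job. Leave any orange look-alike of the narrow_stand alone.

How it is judged:
By the outcome, as a careful person would: the job done as asked, in the order asked, and still so for the second after the job is handed in, with the robot touching nothing.
It also fails if it takes over 58 s, if anything falls off the work surface, if the arm or the gripper's body presses on something with over 40 N, if the wrist force passes 120 N, or if a joint passes its speed limit or range.

## Working session

There is one attempt and no reset: what is moved stays moved. The work goes in short steps, Python scripts to look and compute and a tool call to move; the robot and the scene stay as the last step left them, time stands still between calls to the robot, and variables do not carry over. Pictures are saved under pics/ and viewed, and the job is handed in when it is done.

Besides the shell and the picture viewer there is one more tool, called after "Request:" as name([rows], argument=value, ...), one row to a line, values as JSON. play_rows: Moves the arm, as the interface text tells. Its arguments: {"type":"object","properties":{"motion":{"type":"array","items":{"type":"array","items":{"type":"number"}}},"squeeze":{"type":"number"}},"required":["motion"]}

```bash
mkdir -p pics; ls; cat > h.py <<'E'
import numpy as np, cv2
from workcell import sensors, grab_frame, job_done, finder
def K(f): return np.array([[f['fx'],0,f['cx']],[0,f['fy'],f['cy']],[0,0,1.]])
def D(f): return np.array([f['k1'],0,0,0,0.])
def proj(f,P):
    return cv2.projectPoints(np.asarray(P,float).reshape(-1,1,3),np.array(f['rvec'],float),np.array(f['tvec'],float),K(f),D(f))[0].reshape(-1,2)
def ray(f,p):
    u=cv2.undistortPoints(np.array(p,float).reshape(1,1,2),K(f),D(f)).ravel()
    R=cv2.Rodrigues(np.array(f['rvec'],float))[0];t=np.array(f['tvec'],float).ravel()
    c=-R.T@t; d=R.T@np.array([u[0],u[1],1]); return c,d/np.linalg.norm(d)
def atz(f,p,z):
    c,d=ray(f,p); return c+d*(z-c[2])/d[2]
def tri(a,pa,b,pb):
    c1,d1=ray(a,pa);c2,d2=ray(b,pb)
    A=np.stack([d1,-d2],1);s=np.linalg.lstsq(A,c2-c1,rcond=None)[0]
    x1=c1+d1*s[0];x2=c2+d2*s[1];return (x1+x2)/2,np.linalg.norm(x1-x2)
E
python3 - <<'E'
from h import *
T=grab_frame("top");S=grab_frame("scene")
cv2.imwrite('pics/t0.png',T['img']);cv2.imwrite('pics/s0.png',S['img'])
import pickle;pickle.dump((T,S),open('f0.pkl','wb'))
for n in ['wide_stand','wide_spine','wide_edge','narrow_stand','narrow_spine','narrow_edge','handheld','mug','label_roll']:
    for f,l in((T,'top'),(S,'scene')):
        print(n,l,[(np.round(d['point']).tolist(),round(d['conf'],2)) for d in finder.spot_point(f,n)][:3])
print(sensors.state())
E
```

```text
pics
wide_stand top [([184.0, 203.0], 0.78)]
wide_stand scene [([379.0, 235.0], 0.97)]
wide_spine top [([177.0, 204.0], 0.82)]
wide_spine scene [([380.0, 231.0], 0.8), ([281.0, 244.0], 0.46)]
wide_edge top [([168.0, 219.0], 0.96)]
wide_edge scene [([387.0, 192.0], 0.92)]
narrow_stand top [([196.0, 311.0], 0.83), ([315.0, 287.0], 0.82), ([376.0, 213.0], 0.7)]
narrow_stand scene [([159.0, 174.0], 0.91), ([348.0, 170.0], 0.79), ([250.0, 188.0], 0.65)]
narrow_spine top [([424.0, 314.0], 0.88), ([378.0, 214.0], 0.86), ([194.0, 313.0], 0.86)]
narrow_spine scene [([159.0, 172.0], 0.77), ([250.0, 179.0], 0.65), ([350.0, 167.0], 0.64)]
narrow_edge top [([185.0, 342.0], 0.88), ([379.0, 244.0], 0.76), ([323.0, 319.0], 0.7)]
narrow_edge scene [([243.0, 165.0], 0.97), ([346.0, 154.0], 0.96), ([157.0, 156.0], 0.74)]
handheld top [([286.0, 198.0], 0.83)]
handheld scene [([277.0, 243.0], 0.68), ([194.0, 231.0], 0.54), ([380.0, 232.0], 0.37)]
mug top [([454.0, 168.0], 0.97), ([287.0, 128.0], 0.46)]
mug scene [([381.0, 236.0], 0.32)]
label_roll top []
label_roll scene [([459.0, 245.0], 0.58)]
{'time_s': 1.0, 'qpos': array([ 6.66918811e+01,  1.83096644e+01,  8.96382864e+01,  7.33920386e-04,
        7.20458605e+01, -1.14624476e+00]), 'qvel': array([ 0.01146392, -0.01296893, -0.07966304,  0.0526897 , -0.082393  ,
       -0.02211732]), 'effort': array([-3.10357646e-04, -4.12368000e+01, -2.32228947e+01,  7.27743446e-02,
        3.78173206e-02, -9.88241425e-06]), 'ee_pos': array([216.90621903, 532.5287669 , 214.00320115]), 'ee_rot': array([95.29056114, 89.99377199, 73.1284608 ]), 'force': array([-0.76023603, -0.13233372,  0.13779786]), 'torque': array([ 0.00482687,  0.00470059, -0.05351016]), 'gripper_width': 91.43290812343459}
```

View pics/t0.png

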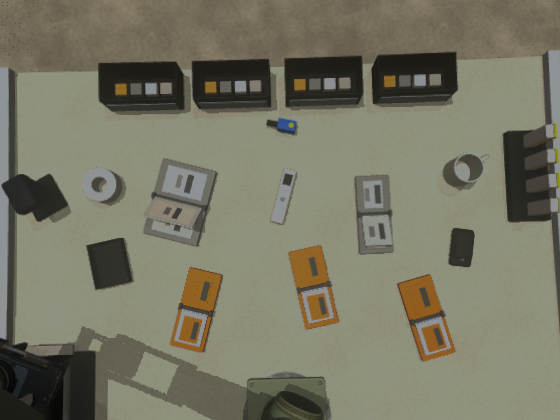

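View pics/s0.png

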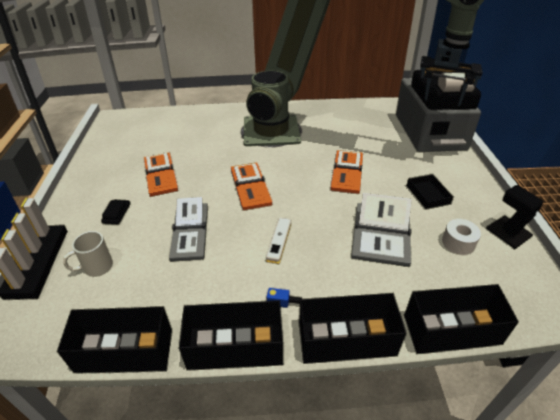

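The wide stand is at about (180,203) in the top picture. There are four narrow-stand candidates: orange ones at (196,310), (314,287) and (427,317), and a grey one at (375,214). The grey one fits because it has a grey base and stands in one of the row's three places. I'll confirm it in an enlarged crop.

```bash
python3 - <<'E'
from h import *
import pickle;T,S=pickle.load(open('f0.pkl','rb'))
def c(f,x,y,w,h,W): return cv2.resize(f['img'][y:y+h,x:x+w],(W,W*h//w),interpolation=cv2.INTER_CUBIC)
a=np.hstack([c(T,130,150,100,100,400),c(T,325,160,100,100,400)])
b=np.hstack([c(S,340,180,90,63,400),c(S,150,185,90,63,400)])
cv2.imwrite('pics/c0.png',np.vstack([a,b])[:600*2]); print(a.shape,b.shape)
im=np.vstack([a,b]);cv2.imwrite('pics/c0.png',cv2.resize(im,(800*600//im.shape[0],600)))
for f,p in((T,(180,203)),(T,(375,214)),(T,(197,310)),(T,(315,287))): print(atz(f,p,20).round())
print(-cv2.Rodrigues(T['rvec'])[0].T@T['tvec'])
E
```

```text
(400, 800, 3) (280, 800, 3)
[572. 272.  20.]
[ 528. -252.   20.]
[286. 230.  20.]
[338. -85.  20.]
[ 438.59448204  -10.27737753 1321.40175657]
```

View pics/c0.png

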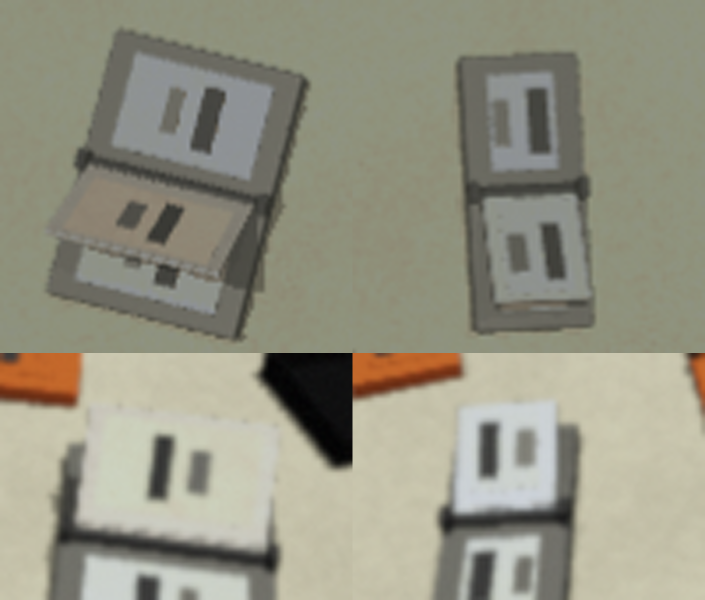

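The grey stand at (375,214) is confirmed as the narrow stand: grey base, and its leaf leans on the near side. Next I'll fit poses and leaf angles.

```bash
cat > fit.py <<'E'
from h import *
from scipy.optimize import least_squares
def model(p,W,L,lw):
    x,y,yaw,th=p; R=np.array([[np.cos(yaw),-np.sin(yaw),0],[np.sin(yaw),np.cos(yaw),0],[0,0,1]])
    base=[[105,W/2,18],[105,-W/2,18],[-105,-W/2,18],[-105,W/2,18]]
    e=lambda s,n:[-90*np.cos(th)+n*np.sin(th),s*lw/2,23+90*np.sin(th)+n*np.cos(th)]
    P=np.array(base+[e(1,2.5),e(-1,2.5),e(1,0),e(-1,0)],float)@R.T+[x,y,0]
    return P
E
python3 - <<'E'
from fit import *
import pickle;T,S=pickle.load(open('f0.pkl','rb'))
def fit(W,lw,tb,tl,sl,p0):
    def r(p):
        P=model(p,W,0,lw);return np.r_[(proj(T,P[:6])-np.r_[tb,tl]).ravel(),(proj(S,P[4:6])-sl).ravel()]
    s=least_squares(r,p0,x_scale=[10,10,.1,.1],loss='soft_l1');print(s.x.round(3),r(s.x).round(1));return s.x
a=fit(150,130,[(164,158.5),(217,171.8),(198,245),(143.3,232.7)],[(143.6,216.6),(192.3,227.9)],[(362.4,192.8),(411.4,198.4)],[572,272,-.1,.6])
b=fit(90,70,[(354.5,176.4),(388.5,175),(393.6,252.1),(359.6,254)],[(364.4,246.4),(392.7,245)],[(177.3,197.8),(201.8,197)],[528,-252,0,.5])
print(np.degrees(a[2:]),np.degrees(b[2:]))
for nm,p,W,lw in(('wide',a,150,130),('nar',b,90,70)): print(nm,model(p,W,0,lw)[6:].round())
h=atz(T,(285,198),12);print('handheld',h,atz(T,(291,172),24),atz(T,(277,222),24))
v=[]
for f in(T,S):
    im=f['img'].copy()
    for p,W,lw in((a,150,130),(b,90,70)):
        q=proj(f,model(p,W,0,lw)[:6])
        cv2.polylines(im,[(q[:4]*16).astype(int)],True,(0,0,255),1,cv2.LINE_AA,4)
        cv2.polylines(im,[(q[4:]*16).astype(int)],True,(0,255,0),1,cv2.LINE_AA,4)
    v.append(im)
c=lambda im,x,y:cv2.resize(im[y:y+75,x:x+100],(400,300),interpolation=cv2.INTER_CUBIC)
cv2.imwrite('pics/fit.png',np.vstack([np.hstack([c(v[0],130,160),c(v[0],325,175)]),np.hstack([c(v[1],335,180),c(v[1],150,185)])]))
E
```

```text
[ 5.75512e+02  2.70588e+02 -2.68000e-01  7.92000e-01] [ -0.7  -0.7  -0.   -0.9  -0.3   1.2   0.2   0.3  -0.   -0.3   0.8   0.5
  47.1   5.5 -50.2  -6. ]
[ 5.27265e+02 -2.49613e+02  2.20000e-02  3.25000e-01] [  0.4  -0.   -0.2  -0.4  -0.2   0.5  -0.    0.2   0.6  -0.1  -0.6  -0.
  24.3  -0.9 -24.9   1.6]
[-15.33651332  45.40483257] [ 1.28489284 18.63263024]
wide [[532. 350.  87.]
 [497. 225.  87.]]
nar [[ 441. -217.   52.]
 [ 443. -287.   52.]]
handheld [578.63998125 -11.92940343  12.        ] [647.3665477  -30.05150519  24.        ] [513.29556013  11.33024376  24.        ]
```

View pics/fit.png

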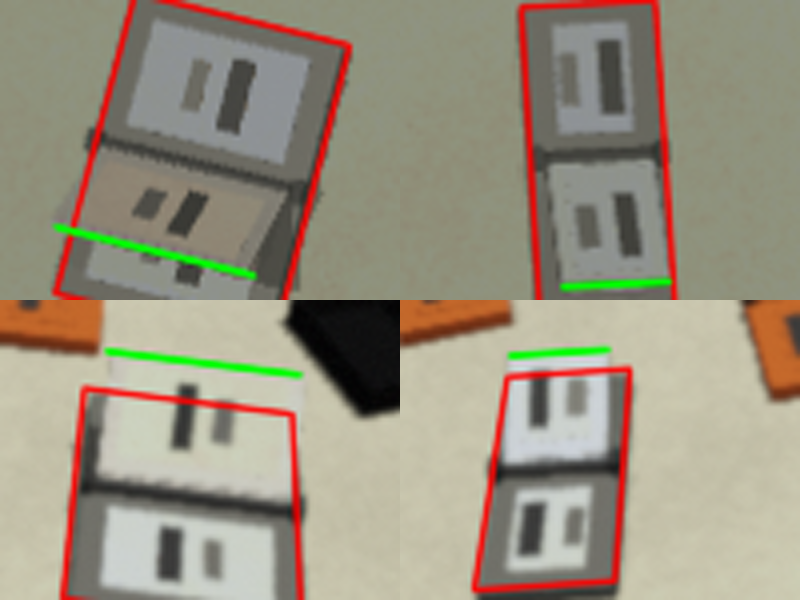

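The fit matches in both views: wide spine at (575.5,270.6), yaw −15.3°, leaf about 45°; narrow spine at (527,−250), yaw 1.3°, leaf about 19°. I'll do the wide leaf first: shut the fingers and move to the near side of its free edge.

Request:
play_rows([
  [0.03,-0.028,0,0.03,0],
  [0.06,-0.056,0,0.06,0],
  [0.09,-0.083,0,0.09,0],
  [0.12,-0.111,0,0.12,0],
  [0.15,-0.139,0,0.12,0],
  [0.18,-0.167,0,0.12,0],
  [0.21,-0.195,0,0.12,0],
  [0.23,-0.213,0,0.12,0],
], squeeze=20)

```text
time_s: 1.67
ee_pos: [449.2, 316.9, 214.2]
ee_rot: [-9.5, 89.9, -24.9]
force: [0.1, 0.4, 0.7]
gripper_width: 40.6
```

Request:
play_rows([
  [0.01,-0.01,0,0,0],
  [0.02,-0.02,-0.02,0,0],
  [0.02,-0.02,-0.05,0,0],
  [0.02,-0.02,-0.08,0,0],
  [0.02,-0.02,-0.11,0,0],
  [0.02,-0.02,-0.14,0,0],
  [0.02,-0.02,-0.154,0,0],
  [0.02,-0.02,-0.154,0,0],
])

```text
time_s: 2.33
ee_pos: [464.6, 298.1, 56.5]
ee_rot: [-133.7, 89.6, -149.0]
force: [-0.9, 0.0, -0.0]
gripper_width: 0.6
```

```bash
python3 - <<'E'
from h import *
f=grab_frame("scene");cv2.imwrite('pics/s1.png',cv2.resize(f['img'][120:300,270:510],(800,600)))
print(sensors.state()['ee_pos'])
E
```

```text
[465.99182241 298.96650713  58.57446004]
```

View pics/s1.png

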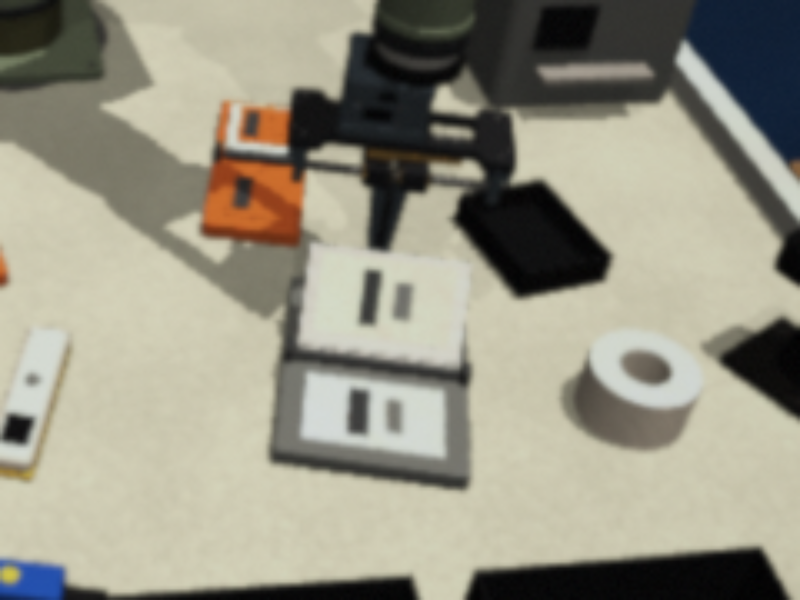

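The shut fingers are centred behind the wide leaf's free edge, with the fingertip at about (380,245) in the crop. Pushing it up.

Request:
play_rows([
  [0.0145,-0.004,0,0,0],
  [0.026,-0.007,0,0,0],
  [0.0376,-0.0103,0,0,0],
  [0.049,-0.0135,0,0,0],
  [0.0607,-0.0167,0,0,0],
  [0.0714,-0.0196,0,0,0],
  [0.082,-0.0225,0,0,0],
  [0.0926,-0.0254,0,0,0],
])

```text
time_s: 3.05
ee_pos: [560.7, 273.7, 60.2]
ee_rot: [134.6, 90.0, 119.3]
force: [-3.2, 2.5, 3.5]
gripper_width: 0.4
```

```bash
python3 - <<'E'
from h import *
f=grab_frame("scene");cv2.imwrite('pics/s2.png',cv2.resize(f['img'][120:300,270:510],(800,600)))
print(sensors.state()['ee_pos'],sensors.state()['force'])
E
```

```text
[562.50086754 273.32285873  60.05505313] [-0.49105579 -0.28692334  1.11926477]
```

View pics/s2.png

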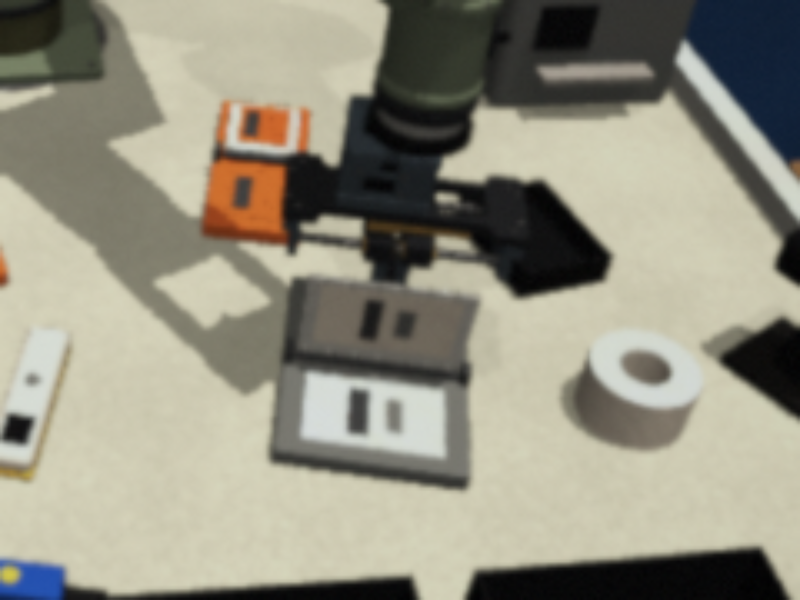

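The wide leaf is now about upright (its top edge runs from (295,285) to (475,298)). I'll raise the tip, then follow an arc about the hinge.

Request:
play_rows([
  [0,0,0.012,0,0],
  [0,0,0.026,0,0],
  [0,0,0.035,0,0],
  [0.0077,-0.0021,0.035,0,0],
  [0.016,-0.0044,0.033,0,0],
  [0.0245,-0.0067,0.03,0,0],
  [0.033,-0.009,0.0266,0,0],
  [0.0405,-0.0111,0.021,0,0],
])

```text
time_s: 3.77
ee_pos: [601.2, 262.7, 80.2]
ee_rot: [21.1, 90.0, 5.8]
force: [-0.2, 1.9, 3.4]
gripper_width: 0.3
```

```bash
python3 - <<'E'
from h import *
f=grab_frame("scene");cv2.imwrite('pics/s3.png',cv2.resize(f['img'][120:300,270:510],(800,600)))
print(sensors.state()['ee_pos'],sensors.state()['force'])
E
```

```text
[602.08727277 262.00326376  78.69382722] [0.64629585 0.26976112 0.44787313]
```

View pics/s3.png

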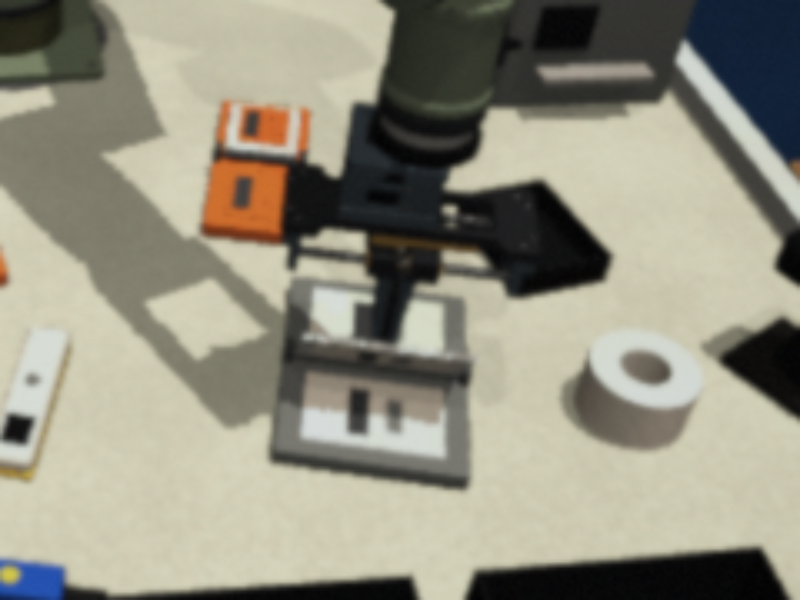

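Request:
play_rows([
  [0.0072,-0.002,-0.0053,0,0],
  [0.0135,-0.0037,-0.0125,0,0],
  [0.0188,-0.0052,-0.0198,0,0],
  [0.0227,-0.0062,-0.028,0,0],
  [0.0263,-0.0072,-0.037,0,0],
  [0.028,-0.0077,-0.045,0,0],
  [0.029,-0.0079,-0.051,0,0],
  [0.0293,-0.008,-0.056,0,0],
])

```text
time_s: 4.48
ee_pos: [629.5, 254.9, 25.2]
ee_rot: [-80.3, 90.0, -95.6]
force: [-8.9, -3.6, 37.5]
gripper_width: 0.2
```

```bash
python3 - <<'E'
from h import *
f=grab_frame("scene");cv2.imwrite('pics/s4.png',cv2.resize(f['img'][120:300,270:510],(800,600)))
print(sensors.state()['ee_pos'],sensors.state()['force'])
E
```

```text
[629.66514659 254.97366645  25.92539718] [-0.16371244  0.07347132  0.15700704]
```

View pics/s4.png

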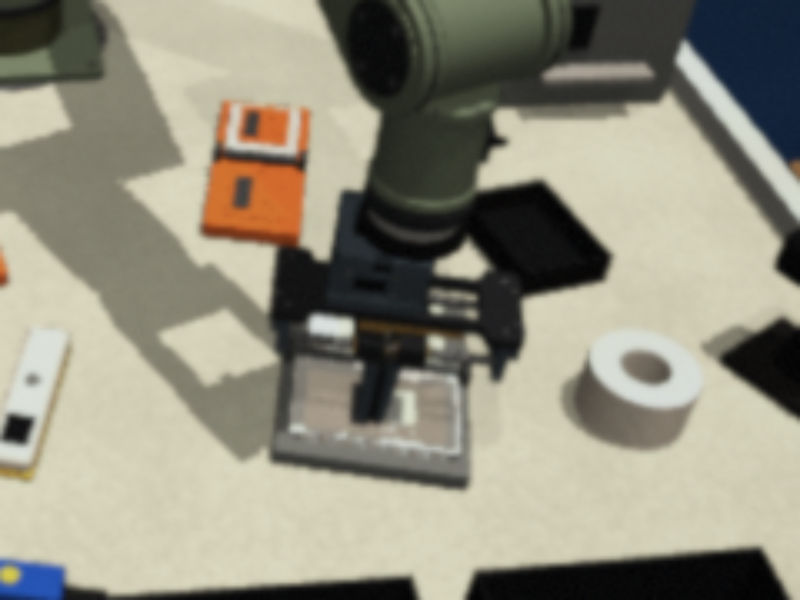

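The leaf lies flat under the tip. One slow, gentle press, then lift.

Request:
play_rows([
  [0,0,-0.0003,0,0],
  [0,0,-0.0006,0,0],
  [0,0,-0.0009,0,0],
  [0,0,-0.0012,0,0],
  [0,0,-0.0014,0,0],
  [0,0,-0.0015,0,0],
  [0,0,-0.0015,0,0],
  [0,0,-0.0015,0,0],
])

```text
time_s: 5.2
ee_pos: [630.0, 255.1, 25.7]
ee_rot: [28.6, 89.9, 13.3]
force: [-2.5, -1.6, 10.8]
gripper_width: 0.1
```

Request:
play_rows([
  [0,0,0.03,0,0],
  [0,0,0.07,0,0],
  [0,0,0.11,0,0],
  [0,0,0.14,0,0],
  [-0.01,-0.03,0.15,0,0],
  [-0.02,-0.065,0.15,0.05,0],
  [-0.032,-0.1,0.15,0.1,0],
  [-0.044,-0.137,0.15,0.15,0],
])

```text
time_s: 5.87
ee_pos: [585.2, 117.3, 173.7]
ee_rot: [14.2, 89.9, 7.7]
force: [-0.2, -1.3, 0.4]
gripper_width: 0.2
```

Request:
play_rows([
  [-0.012,-0.037,0,0.05,0],
  [-0.024,-0.074,0,0.1,0],
  [-0.036,-0.111,0,0.14,0],
  [-0.048,-0.148,0,0.14,0],
  [-0.06,-0.185,0,0.14,0],
  [-0.072,-0.222,0,0.14,0],
  [-0.084,-0.259,0,0.14,0],
  [-0.096,-0.296,0,0.14,0],
])

```text
time_s: 6.53
ee_pos: [488.8, -179.7, 173.6]
ee_rot: [-24.4, 89.9, -23.1]
force: [0.3, 0.5, 0.6]
gripper_width: 0.4
```

```bash
python3 - <<'E'
from h import *
import pickle
T=grab_frame("top");S=grab_frame("scene");pickle.dump((T,S),open('f1.pkl','wb'))
c=lambda im,x,y:cv2.resize(im[y:y+75,x:x+100],(400,300),interpolation=cv2.INTER_CUBIC)
cv2.imwrite('pics/f1.png',np.vstack([np.hstack([c(T['img'],130,150),c(T['img'],325,175)]),np.hstack([c(S['img'],335,180),c(S['img'],150,185)])]))
print(sensors.state()['ee_pos'],sensors.state()['ee_rot'])
E
```

```text
[ 488.04506445 -182.64216841  173.5557037 ] [-74.86318504  89.84547535 -73.85905327]
```

View pics/f1.png

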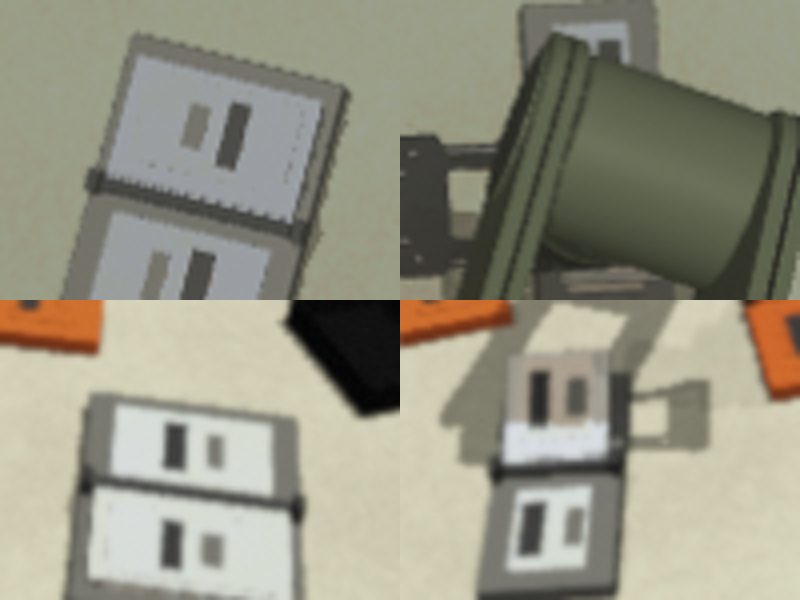

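The wide leaf lies flat on its far field in both views. The narrow leaf is untouched, so I'll move over it.

Request:
play_rows([
  [-0.01,-0.03,0,0,0],
  [-0.021,-0.06,0,0,0],
  [-0.021,-0.069,-0.02,0,0],
  [-0.021,-0.069,-0.05,0,0],
  [-0.021,-0.069,-0.08,0,0],
  [-0.021,-0.069,-0.1,0,0],
  [-0.021,-0.069,-0.104,0,0],
  [-0.021,-0.069,-0.104,0,0],
])

```text
time_s: 7.3
ee_pos: [468.0, -246.1, 68.3]
ee_rot: [144.6, 89.9, 145.9]
force: [-0.2, -0.8, 0.4]
gripper_width: 0.6
```

```bash
python3 - <<'E'
from h import *
f=grab_frame("scene");cv2.imwrite('pics/s5.png',cv2.resize(f['img'][130:280,100:300],(800,600)))
print(sensors.state()['ee_pos'],sensors.state()['force'])
E
```

```text
[ 468.98735541 -246.71173986   69.69268098] [-0.04281716 -0.25688371  0.81678456]
```

View pics/s5.png

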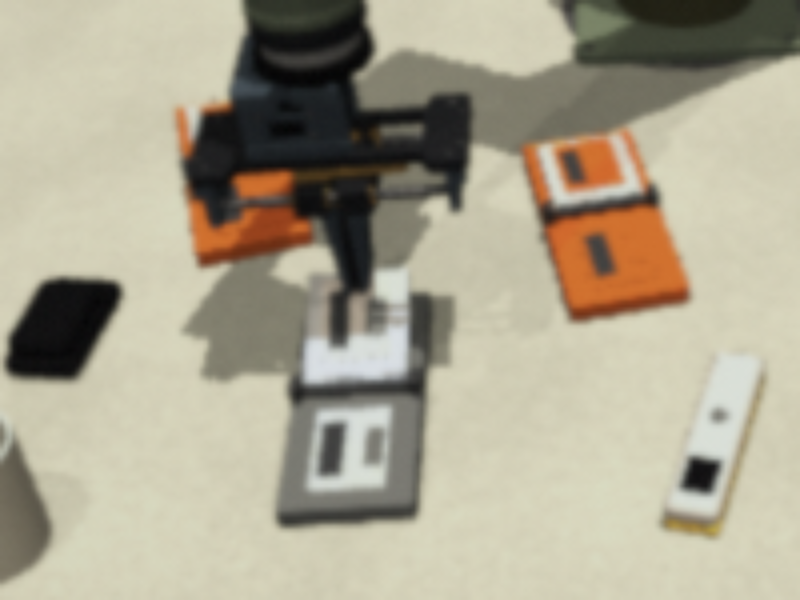

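The fingertip is over the narrow leaf near its free edge, tip at about (355,290). Pressing down.

Request:
play_rows([
  [-0.002,-0.003,-0.007,0,0],
  [-0.002,-0.003,-0.013,0,0],
  [-0.002,-0.003,-0.019,0,0],
  [-0.002,-0.003,-0.025,0,0],
  [-0.002,-0.003,-0.031,0,0],
  [-0.002,-0.003,-0.036,0,0],
  [-0.002,-0.003,-0.04,0,0],
  [-0.002,-0.003,-0.043,0,0],
])

```text
time_s: 8.02
ee_pos: [466.0, -249.8, 25.8]
ee_rot: [148.1, 89.9, 149.4]
force: [-1.7, 0.1, 2.4]
gripper_width: 0.8
```

Request:
play_rows([
  [0,0,-0.0005,0,0],
  [0,0,-0.001,0,0],
  [0,0,-0.0014,0,0],
  [0,0,-0.0018,0,0],
  [0,0,-0.0022,0,0],
  [0,0,-0.0024,0,0],
  [0,0,-0.0025,0,0],
  [0,0,-0.0025,0,0],
])

```text
time_s: 8.68
ee_pos: [466.0, -249.9, 25.5]
ee_rot: [152.8, 90.0, 154.1]
force: [-4.3, 1.4, 13.1]
gripper_width: 0.6
```

Flat against the stop (13 N). Lift, then move clear of both stands for the check.

Request:
play_rows([
  [0,0,0.02,0,0],
  [0,0,0.05,0,0],
  [0,0,0.08,0,0],
  [0,0,0.11,0,0],
  [0,0,0.14,0,0],
  [0,0,0.17,0,0],
  [0,0.02,0.19,0,0],
  [0,0.05,0.2,0,0],
])

```text
time_s: 9.35
ee_pos: [468.2, -201.7, 227.0]
ee_rot: [-28.3, 89.6, -27.1]
force: [0.5, -0.2, -0.7]
gripper_width: 0.7
```

Request:
play_rows([
  [-0.005,0.03,0,0,0],
  [-0.01,0.06,0,0,0],
  [-0.015,0.09,0,0,0],
  [-0.02,0.12,0,0,0],
  [-0.025,0.15,0,0,0],
  [-0.03,0.18,0,0,0],
  [-0.03,0.2,0,0,0],
  [-0.03,0.2,0,0,0],
])

```text
time_s: 10.02
ee_pos: [436.0, 3.1, 224.0]
ee_rot: [70.8, 89.9, 72.3]
force: [0.1, -0.5, -0.2]
gripper_width: 0.4
```

```bash
python3 - <<'E'
from fit import *
T=grab_frame("top");S=grab_frame("scene");v=[]
a=[575.5,270.6,-.268,np.pi];b=[527.3,-249.6,.022,0.]
import pickle;T0,S0=pickle.load(open('f0.pkl','rb'))
for f in(T,S):
    im=f['img'].copy()
    for p,W,lw in((a,150,130),(b,90,70)):
        P=model(p,W,0,lw); s=1 if p is b else -1
        q=proj(f,np.r_[P[6:]+[0,0,2.5]]); cv2.polylines(im,[(q*16).astype(int)],True,(0,255,0),1,cv2.LINE_AA,4)
    v.append(im)
c=lambda im,x,y:cv2.resize(im[y:y+75,x:x+100],(400,300),interpolation=cv2.INTER_CUBIC)
cv2.imwrite('pics/f2.png',np.vstack([np.hstack([c(v[0],130,150),c(v[0],325,185)]),np.hstack([c(v[1],335,190),c(v[1],150,185)])]))
cv2.imwrite('pics/f3.png',np.hstack([T['img'],T0['img']])[:, :].copy() if 0 else T['img'])
cv2.imwrite('pics/f4.png',S['img'])
for n in ['handheld','mouse','sensor','label_roll','parts_tray','mug','wide_edge','narrow_edge']:
  print(n,[np.round(d[0]['point'],1).tolist() if (d:=finder.spot_in(f,n)) else None for f in(T,S)])
print(sensors.state()['ee_pos'])
E
```

```text
handheld [[374.5, 212.1], [279.4, 243.2]]
mouse [[462.3, 249.0], [115.5, 212.5]]
sensor [[286.3, 124.5], [282.0, 296.6]]
label_roll [[101.9, 182.8], [459.9, 241.4]]
parts_tray [[374.8, 215.2], [431.2, 191.6]]
mug [[461.2, 167.6], None]
wide_edge [[183.6, 186.4], [381.3, 237.8]]
narrow_edge [[433.7, 333.9], [246.5, 173.2]]
[4.36329352e+02 2.44310343e-02 2.23993133e+02]
```

View pics/f2.png

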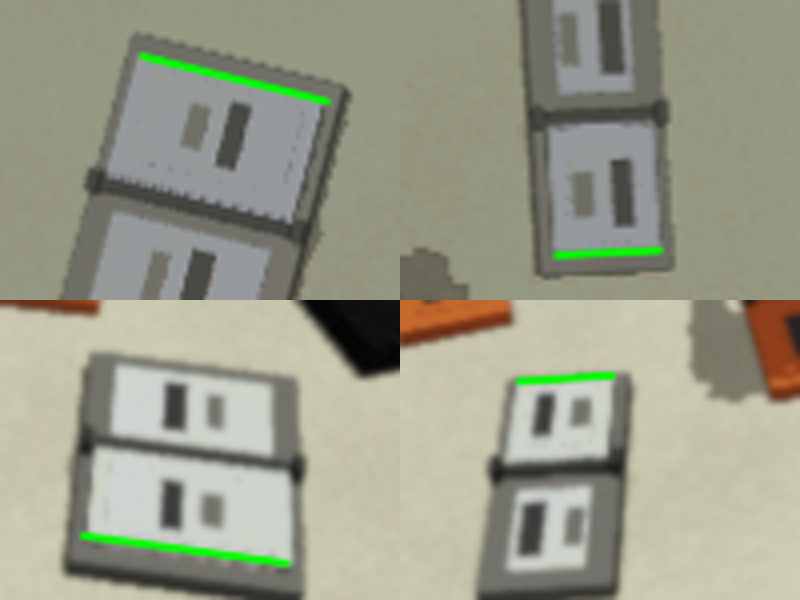

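View pics/f3.png

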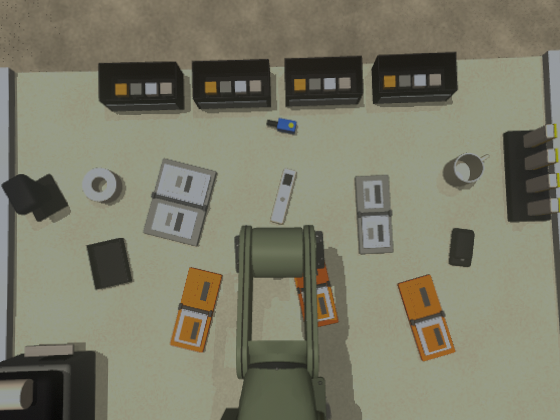

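View pics/f4.png

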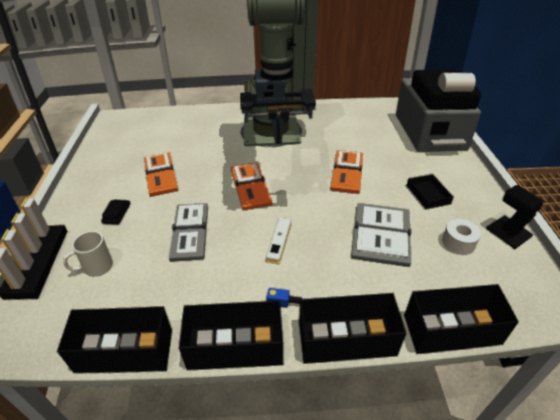

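Both leaves lie flat: the wide one on the far field (edge about (183,168) in the top view), the narrow one on the near field (edge about (377,248)). The bystanders and orange look-alikes have not moved, and the arm is clear. Handing in.

```bash
python3 -c "
from workcell import job_done;print(job_done())"
```

```text
the job is handed in; nothing more can be done
None
```

The job is handed in at about 10 s. The wide leaf was pushed over its spine first and lies flat on the far field. The narrow leaf was then pressed flat on the near side, where it already leaned. Both were moved with the shut fingertips only.

**Leaf checks:** In the last pictures, the flat-leaf edges predicted from my fit match both leaves in both views. The final presses stopped at fingertip heights of 25.7 mm (wide) and 25.5 mm (narrow), against a plate top of 25.5 mm, with 11 N and 13 N.

**Hardest contact:** The fingertip reached 37.5 N for a moment when the wide leaf met its stop.

**Bystanders:** By eye in the top and scene pictures, the bystanders and orange look-alikes are where they were. The arm partly hid the middle orange one in the top view.

**Disagreements:** In the last check the network mislabelled some things. It put the handheld and the tray at the narrow stand in the top view, placed the narrow edge on orange look-alikes, and missed the mug in the scene view. I relied on the pictures for those.

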